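# Put the stray spacer back in its flip-cap vial

### The job

The loose brass spacer standing on the mat belongs in the longest of the three flip-cap vials in the leaning rack. Flip that vial's cap well open, drop the spacer in, and press the cap fully shut again. Leave the caps of the other two vials as they are and do not push the other things on the mat about.

Things in the scene. Friction and masses are not known exactly. Their poses are not given: they have to be found in the camera images.
- spacer: Plain round brass spacer, 12 mm diameter, 28 mm tall, about 25 g, standing loose on the grey mat (mat top 3 mm above the table). Origin: centre of its underside; z along its axis.
- spacer_center (a point): Centre of the spacer, 14 mm above its underside.
- rack: Fixed grey base plate 150 x 320 x 12 mm with aluminium clamp bars that hold three clear vials in a row along its y axis, 78 mm apart. The order of the vials varies. Origin: under the row, on the mat; -x is its front (towards the robot), z up.
- lamp_mid (a point): Middle of a fixed lamp bar (24 mm deep in x, 14 mm high, 310 mm along y), 250 mm above the rack's origin and 20 mm in front of it; axes as the rack's. Its 10 mm posts stand at y = +-148 mm and slant back to x = +75 mm at the foot. It hangs above and just behind the longest vial's mouth: an upright gripper meets it there, one lying along the vials' lean passes in front of it.
- tall_mouth (a point): Centre of the open end of the longest vial: clear plastic, 120 mm long, 38 mm outside diameter, wall 2.5 mm (mouth 33 mm), floor 4 mm thick. It is held fast and leans 30 degrees (0.52 rad) from vertical towards the rack's front. Axes: z out of the vial along its axis, y parallel to the rack's y and to the cap hinge, x away from the rack's front (and up).
- tall_hinge (a point): Hinge line of the longest vial's cap: 21 mm along +x of the mouth frame, same axes as the mouth. The cap is a white disc of 40 mm diameter, 6 mm thick, lying on the mouth when shut, with a tab (10 mm wide along y, 6 mm thick) that sticks out on the front side: from 20 to 38 mm from the vial's axis.
- tall_tab (a point): Point in the middle of the thickness of the longest vial's tab, 52 mm from the hinge line, that is, 31 mm from the vial's axis when shut. It moves with the cap: when shut it is 3 mm above the plane of the mouth and of the hinge. Its axes turn with the cap (equal to the mouth's when shut).
- tall_cap (a joint): Angle of the longest vial's cap in rad: 0 shut flat on the mouth, growing as the tab swings up and back about the mouth's y axis, stop at 2.2. Starts shut or a little ajar. The hinge is slightly stiff (0.02 N m, about 0.4 N at the tab) and stays where it is left.
- medium_mouth (a point): Mouth of the middle-length vial (90 mm long, otherwise like the longest one), to be left alone; its cap starts shut or nearly.
- medium_tab (a point): Tab of the middle-length vial's cap, same place on it as on the longest.
- short_mouth (a point): Mouth of the shortest vial (66 mm long), to be left alone; its cap starts open, standing up to 60 mm beyond its mouth.
- short_tab (a point): Tab of the shortest vial's cap.
- plug_a: White connector housing lying on the mat, 30 x 34 x 20 mm, loose, bystander; origin under its centre.
- plug_b: White connector housing, 30 x 24 x 20 mm, loose, bystander; origin under its centre.
- plug_c: White connector housing, 30 x 40 x 20 mm, loose, bystander; origin under its centre.
- tape: Black roll of tape lying flat, 84 mm diameter, 19 mm high, loose, bystander; origin under its centre.

How it is judged:
By the outcome, as a careful person would: the job done as asked, in the order asked, and still so for the second after the job is handed in, with the robot touching nothing.
It also fails if it takes over 72 s, if anything falls off the work surface, if the arm or the gripper's body presses on something with over 40 N, if the wrist force passes 120 N, or if a joint passes its speed limit or range.

### The arm

A 6-joint arm with a two-finger parallel gripper is mounted at the origin on the work surface. World frame = base frame: x ahead of the robot, y to its left, z up, the work surface at z = 0. Lengths are in mm, angles in degrees, forces in N, time in s.
With the tool pointing down it reaches from about 300 to 850 mm from the base axis. Payload 4.2 kg.
Tool frame: the origin (TCP) lies midway between the tips of the shut fingers; the grasp point (between the pads) lies 19 mm behind it; z points along the fingers, y is the line along which they close (so a half turn about z gives the same grasp; the last joint's range is limited). The gripper opens to 91 mm and grips with 3 to 60 N. Pads are 32 mm wide; open, the fingers measure 118 mm over their backs; the gripper's body (76 mm by 178 mm) begins 60 mm behind the grasp point.
Start: joints at [-67.609, 18.312, 89.639, -0, 72.044, -1.146], TCP at [229.627, -527.176, 213.976] pointing down, gripper open.
Joint ranges: [-177.97, 177.97], [-48.28, 115.42], [12.27, 149.76], [-77.06, 257.06], [2.81, 150.46], [-146.56, 146.56]. Speed limits (degrees/s): [147.25, 147.25, 180, 180, 180, 180].

### API

Orientations are given as a 3x3 rotation matrix whose columns are the frame's x, y, z axes.
In Python, from bench import get_state, read_camera, camera_model, sign_off gives the robot as it stands.
- The arm moves only by the tool send_rows, never from a script. Its argument "series" is one flat list of numbers, 5 for each row, row after row: the closure, from 0 (fully open) to 1 (shut), then the shift along the tool's x, y, z in units of 100 mm (1.0 is 100 mm), then the turn about the tool's z in units of 0.5 rad (1.0 is 0.5 rad). In form: [claw, dx, dy, dz, turn, claw, dx, dy, dz, turn, ...]. A call has exactly 5 rows; each row shifts and turns the commanded pose from where the row before left it, along the tool's axes as they then stand; what a row does not reach is not made up. A row lasts 1/8 s, in which the tool goes at most 62.5 mm and 10.7 degrees, less where a joint would pass 70% of its speed; a pose out of reach is approached as far as the arm can. A call with a number of a shift or a turn outside -1 to 1 is refused whole. A call with a gripper value outside its range is refused whole. The fingers move at their own pace and stop on an object; "squeeze" is the grip in N (left out, the last holds). Time passes only in rows, so rows that do not move let the fingers close, or fill a call up. It gives the time, the measured TCP pose, the force, the opening and the grip force at its end, in the units of the state.
- get_state(): the state, without advancing time (a new reading comes with each control period).
- read_camera(name): name is "scene" or "top"; returns the picture (480x640x3 uint8, red, green, blue); there is no depth.
- camera_model(name): a dict with "fx", "fy", "cx", "cy" (pixels), "position" and "orientation" of the camera in the world. Camera axes: x right, y up, looking along -z (the intrinsics and any distortion apply to the point x, -y, -z); pixel columns grow to the right and rows downward; lengths in mm; the calibration is good to about 2 mm. A picture is of the moment at which its call begins. camera_model takes no time and is no camera call.
- sign_off(): hands the job in; it is judged then, once.
The state is a dict: "time": time; "joints": joint angles; "joint_velocities": joint speeds; "joint_torque": joint torques, N m; "tool_pos": TCP position; "orientation": TCP orientation; "contact_force": force on the tool from outside, world axes, zero at the start; "ft_torque": the same for the moment, N m; "gripper_width": finger opening in mm; "grip_force": force on a finger pad.
Only numpy, scipy, OpenCV 4.12 (cv2) and the standard library are available. Lean on these libraries where they do the work, as an engineer would, in place of code of your own. Each camera call takes 0.05 s, during which the arm holds its last target. There are 200 camera calls.

## Working session

There is one attempt and no reset: what is moved stays moved. The work goes in short steps, Python scripts to look and compute and a tool call to move; the robot and the scene stay as the last step left them, time stands still between calls to the robot, and variables do not carry over. Pictures are saved under pics/ and viewed, at most 10 in all, crops included, and the job is handed in when it is done.

Besides the shell and the picture viewer there is one more tool, called after "Emit:" by a JSON object that holds its "fn" and its "kwargs". send_rows: Moves the arm, as the interface text tells. Its arguments: {"type":"object","properties":{"series":{"type":"array"},"squeeze":{"type":"number"}},"required":["series"]}

```bash
mkdir -p pics; ls
python3 - <<'E'
from bench import *
import cv2
for n in("scene","top"):
    cv2.imwrite(f"pics/{n}0.png",read_camera(n)[:,:,::-1]); print(n,camera_model(n))
s=get_state();print(s['time'],s['orientation'],s['gripper_width'])
E
```

```text
pics
scene {'fx': 513.9346273954235, 'fy': 513.9346273954235, 'cx': 323.2241411453114, 'cy': 237.41499887571752, 'position': array([1289.66764544, -224.60824023,  923.66514893]), 'orientation': array([[ 0.19111526, -0.70486312,  0.68311268],
       [ 0.98145908,  0.12687619, -0.14366804],
       [ 0.01459558,  0.6979043 ,  0.71604229]])}
top {'fx': 465.00836724185103, 'fy': 465.00836724185103, 'cx': 305.9612744005641, 'cy': 236.29007147027457, 'position': array([412.15382689, -88.94320111, 895.33834384]), 'orientation': array([[-2.47239475e-02,  9.75308060e-01, -2.19460509e-01],
       [-9.99693978e-01, -2.43014545e-02,  4.62487301e-03],
       [-8.22533656e-04,  2.19507695e-01,  9.75610422e-01]])}
0.1 [[ 9.16784533e-01  3.99381691e-01 -6.20017690e-04]
 [ 3.99382171e-01 -9.16783282e-01  1.51504308e-03]
 [ 3.66586161e-05 -1.63659208e-03 -9.99998660e-01]] 90.91382879581776
```

View pics/scene0.png

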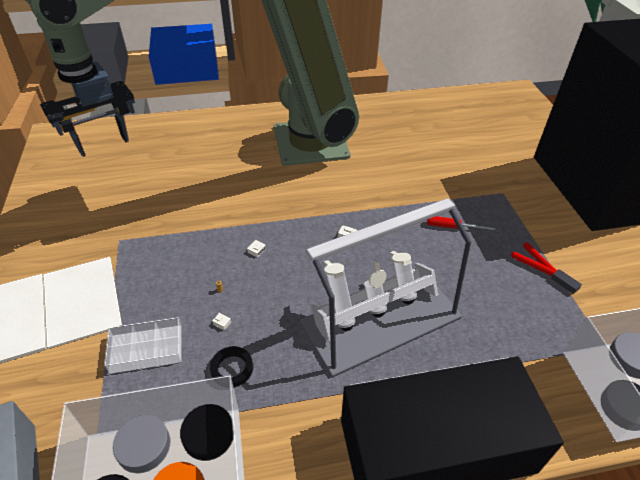

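View pics/top0.png

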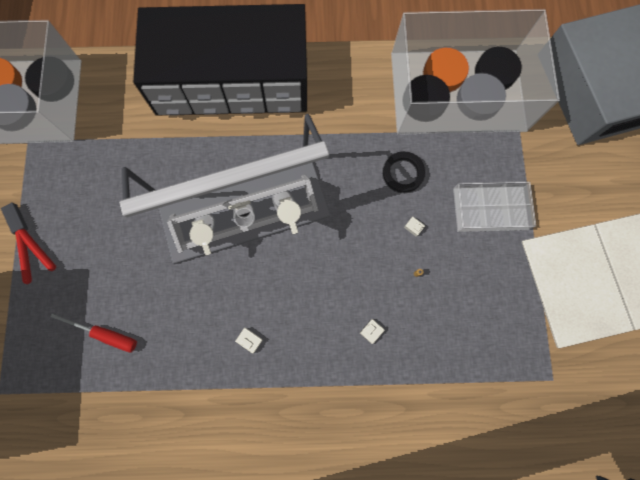

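The scene shows the rack with the lamp bar from about (310,250) to (452,205), cap tabs at (331,265) and (401,256), and the spacer at (219,287). In the top view the lamp bar runs (123,208)–(326,150), with caps at (201,233) and (289,211), tabs at (207,251) and (294,230), and the spacer at (420,272). I'll crop both for detail.

```bash
cat > h.py <<'E'
import numpy as np,cv2
from bench import *
C={n:camera_model(n) for n in("scene","top")}
def ray(n,p):
    c=C[n]; d=np.array([(p[0]-c["cx"])/c["fx"],-(p[1]-c["cy"])/c["fy"],-1.]); d=c["orientation"]@d
    return c["position"],d/np.linalg.norm(d)
def onz(n,p,z):
    o,d=ray(n,p); return o+d*(z-o[2])/d[2]
def tri(ps,pt):
    o1,d1=ray("scene",ps);o2,d2=ray("top",pt)
    t=np.linalg.lstsq(np.c_[d1,-d2],o2-o1,rcond=None)[0]
    a,b=o1+t[0]*d1,o2+t[1]*d2
    return (a+b)/2,np.linalg.norm(a-b)
def proj(n,P):
    c=C[n]; q=c["orientation"].T@(np.array(P)-c["position"]); return np.array([c["cx"]-c["fx"]*q[0]/q[2],c["cy"]+c["fy"]*q[1]/q[2]])
E
python3 - <<'E'
import cv2
a=cv2.imread("pics/scene0.png")[190:390,290:490];b=cv2.imread("pics/top0.png")[110:310,120:335]
a=cv2.resize(a,(800,800),interpolation=cv2.INTER_CUBIC)[:600]
b=cv2.resize(b,None,fx=3.7,fy=3.7,interpolation=cv2.INTER_CUBIC)[:600]
cv2.imwrite("pics/sc.png",a);cv2.imwrite("pics/tc.png",b)
E
```

```text
(no output)
```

View pics/sc.png

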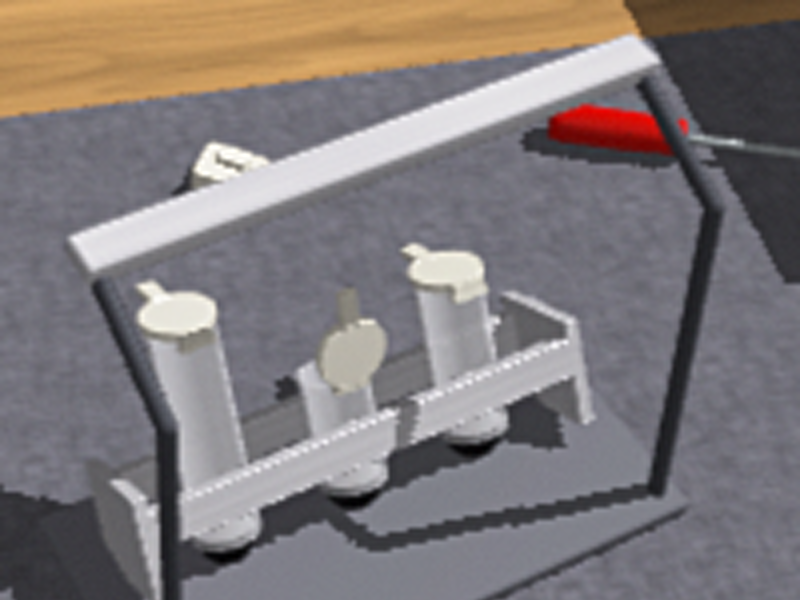

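View pics/tc.png

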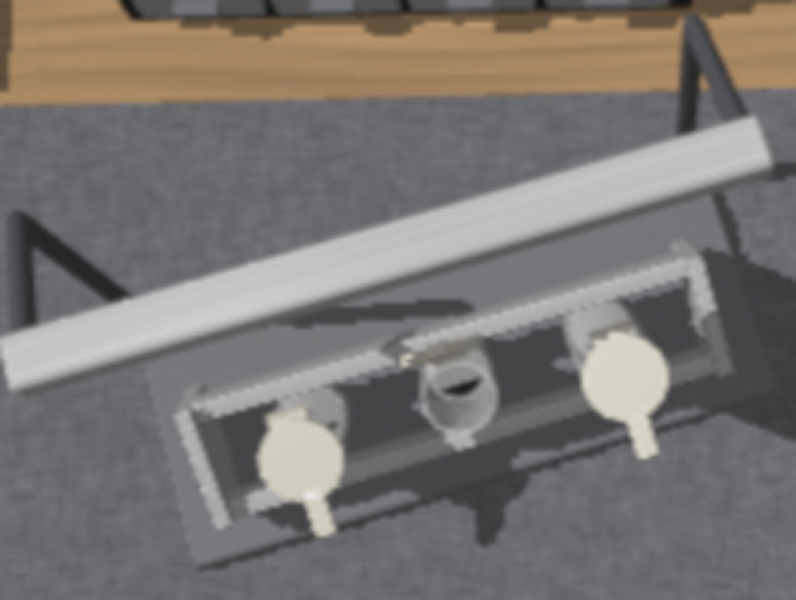

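Run:
```python
from h import *
S=lambda x,y:(x/4+290-.4,y/4+190-.4)
T=lambda x,y:(x/3.7+120-.4,y/3.7+110-.4)
P={}
for k,a,b in [("cap",(178,312),(625,377)),("tab",(143,286),(648,454)),("mcap",(446,268),(301,460)),("mtab",(406,248),(324,532)),("lampR",(80,250),(761,141)),("lampL",(643,50),(6,362))]:
    P[k],e=tri(S(*a),T(*b)); print(k,P[k].round(1),round(e,1))
u=P["lampL"]-P["lampR"];L=np.linalg.norm(u);u[2]=0;u/=np.linalg.norm(u);print("len",L,"yaw",np.degrees(np.arctan2(-u[0],u[1])))
x=np.array([u[1],-u[0],0]);lm=(P["lampL"]+P["lampR"])/2
org=lm+20*x;print("org",org)
for k in P: d=P[k]-org; print(k,round(d@x,1),round(d@u,1),round(P[k][2],1))
# spacer
for n in("top","scene"):
    im=cv2.imread(f"pics/{n}0.png");h=cv2.cvtColor(im,cv2.COLOR_BGR2HSV)
    c=(420,272) if n=="top" else (219,287)
    m=cv2.inRange(h,(8,110,60),(30,255,255));k=np.zeros_like(m);cv2.circle(k,c,16,255,-1);m&=k
    ys,xs=np.nonzero(m);print(n,len(xs),xs.mean(),ys.mean(),xs.min(),xs.max(),ys.min(),ys.max(),onz(n,(xs.mean(),ys.mean()),17).round(1))
for k,p in dict(plugb1=(249,341),plug2=(373,331),plug3=(415,226),tape=(404,172)).items(): print(k,onz("top",p,20).round(0))
```

```text
cap [626.7 -62.8 137. ] 2.7
tab [593.6 -73.1 122.3] 1.0
mcap [598.1  90.9 108.6] 2.7
mtab [566.3  81.2  92.7] 0.3
lampR [ 687.4 -122.7  259.9] 1.7
lampL [604.3 170.7 258. ] 0.9
len 304.89516677194155 yaw 15.803127258102208
org [665.08727504  29.46855906 258.95051519]
cap -62.1 -78.3 137.0
tab -96.8 -79.2 122.3
mcap -47.7 77.3 108.6
mtab -81.0 76.7 92.7
lampR -20.0 -152.4 259.9
lampL -20.0 152.4 258.0
top 39 418.0 272.43589743589746 414 422 269 275 [ 534.  -304.4   17. ]
scene 56 219.07142857142858 286.19642857142856 216 222 281 291 [ 533.5 -302.3   17. ]
plugb1 [415.  16.  20.]
plug2 [ 427. -212.   20.]
plug3 [ 624. -305.   20.]
tape [ 735. -291.   20.]
```

Emit:
{"fn": "send_rows", "kwargs": {"series": [0.5, 0, 0, 0, 0.27, 0.5, 0.4, -0.28, 0, 0, 0.5, 0.4, -0.28, 0, 0, 0.5, 0.4, -0.28, 0, 0, 0.5, 0.4, -0.28, 0, 0], "squeeze": 10}}

```text
time: 0.72
tool_pos: [353.7, -374.4, 213.6]
orientation: [[0.962, 0.272, -0.0], [0.272, -0.962, 0.0], [-0.0, -0.0, -1.0]]
contact_force: [-0.5, 0.7, 0.3]
gripper_width: 46.1
grip_force: 0.0
```

```bash
cat >> h.py <<'E'
O=np.array([665.1,29.5,0]);a=np.radians(15.8)
RX=np.array([np.cos(a),np.sin(a),0]);RY=np.array([-np.sin(a),np.cos(a),0])
def st(goal=None):
    s=get_state();d=s["tool_pos"]-O;R=s["orientation"]
    p=np.array([d@RX,d@RY,d[2]]);print("t",s["time"],"rack",p.round(1),"yawerr",np.degrees(np.arctan2(R[:,0]@RY,R[:,0]@RX)).round(2),"F",np.round(s["contact_force"],1),"w",round(s["gripper_width"],1),"g",round(s["grip_force"],1))
    if goal is not None:
        g=np.array(goal)-p; w=g[0]*RX+g[1]*RY+g[2]*np.array([0,0,1]);print("tool delta/100",(R.T@w/100).round(3))
E
python3 -c "
from h import *
st((-97,-78.5,214))"
```

```text
t 0.725 rack [-409.6 -303.9  213.6] yawerr -0.02 F [-0.5  0.7  0.3] w 46.1 g 0.0
tool delta/100 [ 3.125e+00 -2.255e+00 -3.000e-03]
```

Emit:
{"fn": "send_rows", "kwargs": {"series": [0.5, 0.44, -0.32, 0, 0, 0.5, 0.44, -0.32, 0, 0, 0.5, 0.44, -0.32, 0, 0, 0.5, 0.44, -0.32, 0, 0, 0.5, 0.44, -0.32, 0, 0]}}

```text
time: 1.35
tool_pos: [521.9, -160.4, 213.7]
orientation: [[0.962, 0.272, -0.0], [0.272, -0.962, -0.0], [-0.0, -0.0, -1.0]]
contact_force: [0.1, 0.3, 0.4]
gripper_width: 45.6
grip_force: 0.0
```

Emit:
{"fn": "send_rows", "kwargs": {"series": [0.5, 0.44, -0.32, 0, 0, 0.5, 0.4, -0.3, 0, 0, 0.5, 0, 0, 0.3, 0, 0.5, 0, 0, 0.3, 0, 0.5, 0, 0, 0, 0]}}

```text
time: 1.98
tool_pos: [583.2, -79.0, 151.3]
orientation: [[0.962, 0.273, -0.006], [0.273, -0.962, 0.001], [-0.006, -0.003, -1.0]]
contact_force: [-0.4, 0.0, 0.1]
gripper_width: 45.2
grip_force: 0.0
```

```bash
python3 -c "
from h import *
st((-97,-78.5,102))
cv2.imwrite('pics/t1.png',cv2.resize(read_camera('top')[110:310,120:335,::-1],None,fx=3.7,fy=3.7)[:600])"
```

```text
t 1.975 rack [-108.3  -82.1  151.3] yawerr 0.02 F [-0.4  0.   0.1] w 45.2 g 0.0
tool delta/100 [ 0.116 -0.034  0.492]
```

View pics/t1.png

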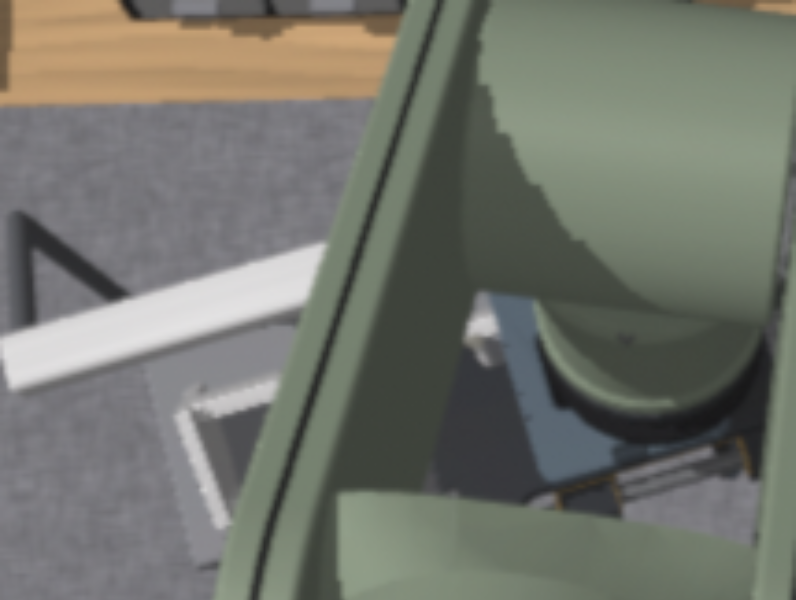

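The top view is blocked by the arm at this spot, so I'll use the scene view from here. Lowering and gripping the tab.

Emit:
{"fn": "send_rows", "kwargs": {"series": [0.5, 0.11, -0.03, 0.1, 0, 0.5, 0, 0, 0.2, 0, 0.5, 0, 0, 0.18, 0, 0.5, 0, 0, 0, 0, 0.5, 0, 0, 0, 0], "squeeze": 8}}

```text
time: 2.65
tool_pos: [596.0, -73.6, 107.0]
orientation: [[0.962, 0.272, 0.002], [0.272, -0.962, -0.0], [0.002, 0.001, -1.0]]
contact_force: [1.2, -0.3, 0.4]
gripper_width: 46.0
grip_force: 0.0
```

```bash
python3 -c "
from h import *
st((-97,-78.5,102))
cv2.imwrite('pics/s1.png',cv2.resize(read_camera('scene')[190:340,290:490,::-1],(800,600)))"
```

```text
t 2.65 rack [-94.6 -80.4 107. ] yawerr -0.0 F [ 1.2 -0.3  0.4] w 46.0 g 0.0
tool delta/100 [-0.024 -0.019  0.05 ]
```

View pics/s1.png

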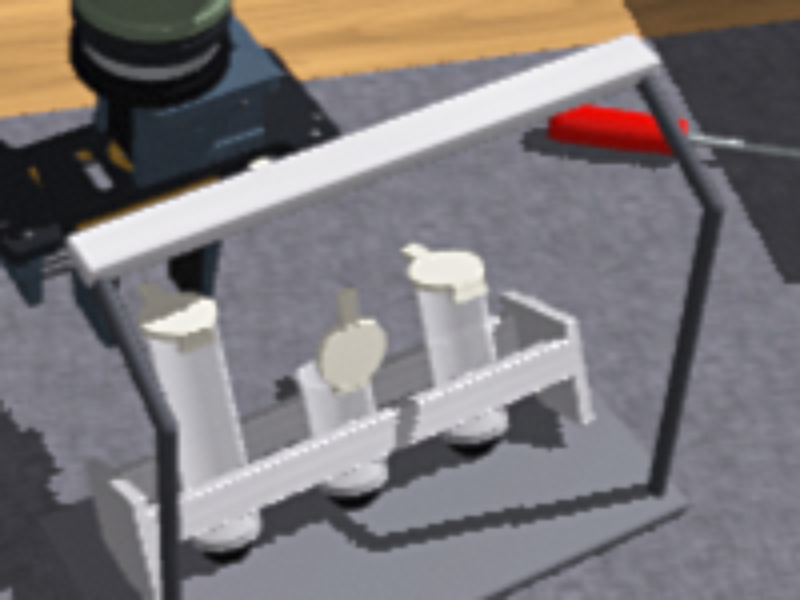

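The tab at crop (150,290) lies between the two fingers, at about (100,310) and (195,285). Closing on it.

Emit:
{"fn": "send_rows", "kwargs": {"series": [0.5, -0.02, -0.02, 0.03, 0, 1, 0, 0, 0, 0, 1, 0, 0, 0, 0, 1, 0, 0, 0, 0, 1, 0, 0, 0, 0], "squeeze": 8}}

```text
time: 3.32
tool_pos: [592.5, -72.3, 103.0]
orientation: [[0.962, 0.272, 0.0], [0.272, -0.962, -0.0], [0.0, 0.0, -1.0]]
contact_force: [-0.2, -0.4, -0.5]
gripper_width: 9.6
grip_force: 8.0
```

```bash
python3 -c "
from h import *
st((-103,-78.5,127))"
```

```text
t 3.325 rack [-97.5 -78.2 103. ] yawerr 0.0 F [-0.2 -0.4 -0.5] w 9.6 g 8.0
tool delta/100 [-0.055  0.003 -0.24 ]
```

Emit:
{"fn": "send_rows", "kwargs": {"series": [1, -0.035, 0, -0.11, 0, 1, -0.02, 0, -0.13, 0, 1, 0.02, 0, -0.13, 0, 1, 0.05, 0, -0.125, 0, 1, 0, 0, 0, 0]}}

```text
time: 3.95
tool_pos: [594.5, -71.7, 153.7]
orientation: [[0.962, 0.273, 0.002], [0.273, -0.962, -0.0], [0.001, 0.001, -1.0]]
contact_force: [3.3, 0.4, -1.7]
gripper_width: 10.1
grip_force: 8.0
```

```bash
python3 -c "
from h import *
st((-77,-78.5,172))"
```

```text
t 3.95 rack [-95.5 -78.2 153.7] yawerr 0.02 F [ 3.3  0.4 -1.7] w 10.1 g 8.0
tool delta/100 [ 0.185  0.004 -0.182]
```

Emit:
{"fn": "send_rows", "kwargs": {"series": [1, 0.08, 0, -0.1, 0, 1, 0.1, 0, -0.08, 0, 1, 0, 0, 0, 0, 1, 0, 0, 0, 0, 1, 0, 0, 0, 0]}}

```text
time: 4.58
tool_pos: [611.1, -66.9, 170.7]
orientation: [[0.962, 0.272, 0.0], [0.272, -0.962, -0.0], [0.0, 0.0, -1.0]]
contact_force: [1.0, 0.2, 1.6]
gripper_width: 9.6
grip_force: 8.1
```

```bash
python3 -c "
from h import *
st((-77,-78.5,172))
cv2.imwrite('pics/s2.png',cv2.resize(read_camera('scene')[190:340,290:490,::-1],(800,600)))"
```

```text
t 4.575 rack [-78.2 -78.  170.7] yawerr -0.0 F [1.  0.2 1.6] w 9.6 g 8.1
tool delta/100 [ 0.012  0.005 -0.013]
```

View pics/s2.png

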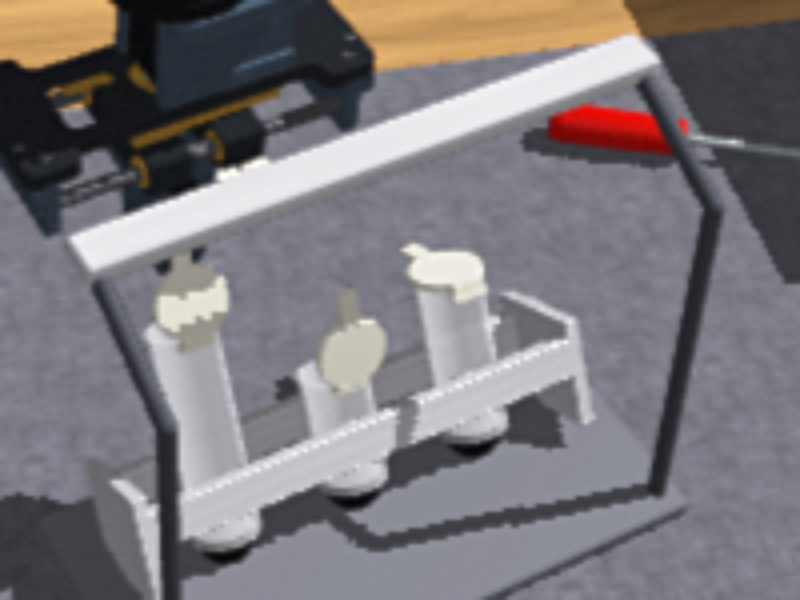

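The cap now stands up at about 90°, its disc at crop (190,300) and its tab in the fingers at (180,260). Next: release, back off, raise above the lamp clearance height and push it further back with the shut fingers.

Emit:
{"fn": "send_rows", "kwargs": {"series": [0.7, 0, 0, 0, 0, 0.7, 0, 0, 0, 0, 0.7, -0.3, 0, 0, 0, 1, 0, 0, -0.17, 0, 1, 0, 0, 0, 0]}}

```text
time: 5.25
tool_pos: [582.9, -75.2, 188.6]
orientation: [[0.962, 0.272, 0.003], [0.272, -0.962, -0.0], [0.002, 0.001, -1.0]]
contact_force: [-0.1, 0.4, 0.3]
gripper_width: 10.3
grip_force: 0.0
```

```bash
python3 -c "
from h import *
st((-56,-78.5,188))"
```

```text
t 5.25 rack [-107.6  -78.4  188.6] yawerr -0.01 F [-0.1  0.4  0.3] w 10.3 g 0.0
tool delta/100 [0.516 0.001 0.007]
```

Emit:
{"fn": "send_rows", "kwargs": {"series": [1, 0.12, 0, 0, 0, 1, 0.12, 0, 0, 0, 1, 0.12, 0, 0, 0, 1, 0.12, 0, 0, 0, 1, 0, 0, 0, 0]}}

```text
time: 5.88
tool_pos: [629.5, -61.6, 186.9]
orientation: [[0.962, 0.273, -0.0], [0.273, -0.962, 0.0], [-0.0, -0.0, -1.0]]
contact_force: [-0.4, -1.4, 0.1]
gripper_width: 0.3
grip_force: 0.0
```

```bash
python3 -c "
from h import *
st((-56,-78.5,188))"
```

```text
t 5.875 rack [-59.  -77.9 186.9] yawerr 0.04 F [-0.4 -1.4  0.1] w 0.3 g 0.0
tool delta/100 [ 0.03   0.006 -0.011]
```

Emit:
{"fn": "send_rows", "kwargs": {"series": [1, -0.35, 0, 0, 0, 1, -0.35, 0, 0, 0, 0.4, -0.25, 0.5, 0, 0, 0.4, -0.25, 0.5, 0, 0, 0.4, -0.25, 0.5, 0, 0]}}

```text
time: 6.5
tool_pos: [529.2, -247.3, 187.8]
orientation: [[0.962, 0.273, 0.001], [0.273, -0.962, -0.0], [0.001, 0.001, -1.0]]
contact_force: [0.5, 0.2, 0.2]
gripper_width: 27.7
grip_force: 0.0
```

Emit:
{"fn": "send_rows", "kwargs": {"series": [0.4, -0.12, 0.4, 0.2, 0, 0.4, -0.12, 0.17, 0.3, 0, 0.4, 0, 0, 0.3, 0, 0.4, 0, 0, 0.3, 0, 0.4, 0, 0, 0, 0]}}

```text
time: 7.12
tool_pos: [520.5, -306.3, 75.3]
orientation: [[0.962, 0.272, -0.005], [0.272, -0.962, 0.003], [-0.004, -0.004, -1.0]]
contact_force: [-0.0, -0.9, 0.2]
gripper_width: 54.6
grip_force: 0.0
```

```bash
python3 -c "
from h import *
st((-228,-284.6,9))
im=read_camera('scene')[190:390,190:490,::-1]
cv2.imwrite('pics/s3.png',cv2.resize(im,None,fx=2.66,fy=2.66,interpolation=2))
im=read_camera('scene'); h=cv2.cvtColor(im,cv2.COLOR_RGB2HSV)
m=cv2.inRange(h,(8,110,60),(30,255,255));k=np.zeros_like(m);cv2.circle(k,(219,286),14,255,-1);m&=k
ys,xs=np.nonzero(m);print(len(xs),xs.mean() if len(xs) else 0,ys.mean() if len(xs) else 0)
"
```

```text
t 7.125 rack [-230.6 -283.8   75.3] yawerr -0.02 F [-0.  -0.9  0.2] w 54.6 g 0.0
tool delta/100 [0.028 0.011 0.663]
55 219.1090909090909 286.1272727272727
```

View pics/s3.png

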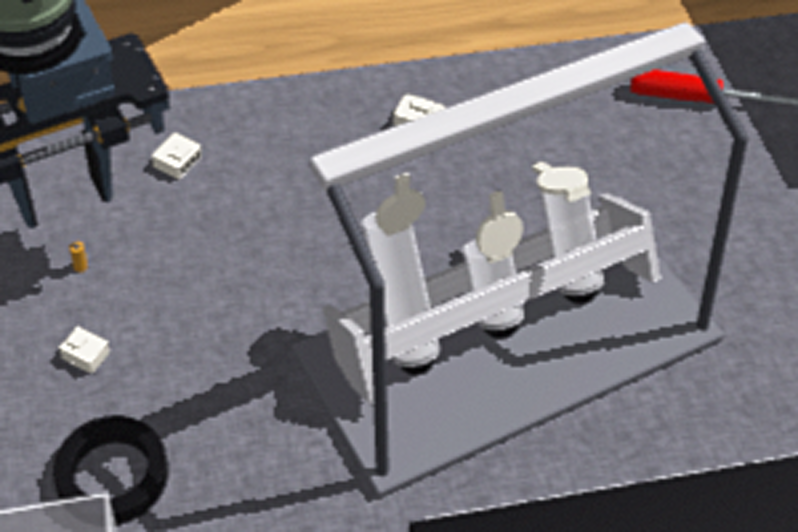

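The tall cap stands well open, its tab at crop (403,185). The spacer at (80,257) is below and between the fingers, at (30,215) and (105,195).

Emit:
{"fn": "send_rows", "kwargs": {"series": [0.4, 0.03, 0.01, 0.2, 0, 0.4, 0, 0, 0.2, 0, 0.4, 0, 0, 0.15, 0, 0.4, 0, 0, 0.1, 0, 0.4, 0, 0, 0, 0]}}

```text
time: 7.85
tool_pos: [525.4, -307.2, 12.3]
orientation: [[0.962, 0.272, -0.0], [0.272, -0.962, 0.0], [-0.0, -0.0, -1.0]]
contact_force: [0.3, -0.2, -0.2]
gripper_width: 54.3
grip_force: 0.0
```

```bash
python3 -c "
from h import *
st((-228,-284.6,9))
o,d=ray('scene',(341.5,256.2))
r=o-O; t=(-78.5-r@RY)/(d@RY); p=r+t*d; print('tab tip rack x,z',p@RX,p[2])
"
```

```text
t 7.85 rack [-226.2 -286.    12.3] yawerr 0.0 F [ 0.3 -0.2 -0.2] w 54.3 g 0.0
tool delta/100 [-0.018 -0.014  0.033]
tab tip rack x,z -32.67783621201442 200.76211427367934
```

Emit:
{"fn": "send_rows", "kwargs": {"series": [0.4, -0.02, -0.01, 0.03, 0, 1, 0, 0, 0, 0, 1, 0, 0, 0, 0, 1, 0, 0, 0, 0, 1, 0, 0, 0, 0], "squeeze": 15}}

```text
time: 8.48
tool_pos: [523.3, -307.0, 9.6]
orientation: [[0.962, 0.272, 0.0], [0.272, -0.962, -0.0], [0.0, 0.0, -1.0]]
contact_force: [0.3, -0.0, 0.4]
gripper_width: 17.7
grip_force: 0.0
```

Emit:
{"fn": "send_rows", "kwargs": {"series": [1, 0, 0, 0, 0, 1, 0, 0, -0.1, 0, 1, 0, 0, -0.3, 0, 1, 0, 0, -0.5, 0, 1, 0, 0, -0.5, 0]}}

```text
time: 9.1
tool_pos: [523.1, -306.8, 151.4]
orientation: [[0.962, 0.272, 0.0], [0.272, -0.962, -0.0], [0.0, 0.0, -1.0]]
contact_force: [0.3, -1.0, -0.4]
gripper_width: 11.6
grip_force: 15.0
```

```bash
python3 -c "
from h import *
st((-130,-78.5,150))
for n in ('scene','top'):
    im=read_camera(n); h=cv2.cvtColor(im,cv2.COLOR_RGB2HSV)
    m=cv2.inRange(h,(10,130,60),(30,255,255)); s=get_state()
    c=proj(n,s['tool_pos']+10*RX).astype(int).tolist();print(n,c)
    k=np.zeros_like(m);cv2.circle(k,c,22,255,-1);m&=k
    ys,xs=np.nonzero(m);print(len(xs),(xs.mean(),ys.mean(),ys.min(),ys.max()) if len(xs) else 0)
    if len(xs): p=onz(n,(xs.mean(),ys.mean()),s['tool_pos'][2]+3)-s['tool_pos'];print('rel tcp',p@RX,p@RY)
    cv2.imwrite(f'pics/g_{n}.png',cv2.resize(im[max(c[1]-60,0):c[1]+60,c[0]-60:c[0]+60,::-1],None,fx=3,fy=3))
a=cv2.imread('pics/g_scene.png');b=cv2.imread('pics/g_top.png');H=min(len(a),len(b));cv2.imwrite('pics/g.png',np.hstack([a[:H],b[:H]]))
"
```

```text
t 9.1 rack [-228.2 -285.   151.4] yawerr 0.0 F [ 0.3 -1.  -0.4] w 11.6 g 15.0
tool delta/100 [ 0.982 -2.064  0.014]
scene [208, 243]
108 (np.float64(208.4814814814815), np.float64(235.27777777777777), np.int64(222), np.int64(248))
rel tcp -9.806740751275141 7.6353506910425555
top [439, 258]
1 (np.float64(433.0), np.float64(238.0), np.int64(238), np.int64(238))
rel tcp 44.39593366588233 -1.344853477464591
```

View pics/g.png

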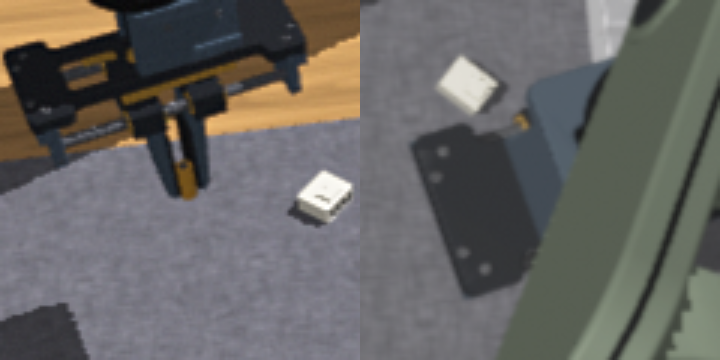

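The spacer is held upright between the fingertips, at left crop (188,180), with its lower end projecting. Carrying it to the mouth.

Emit:
{"fn": "send_rows", "kwargs": {"series": [1, 0.2, -0.41, 0, 0, 1, 0.25, -0.41, 0, 0, 1, 0.25, -0.41, 0, 0, 1, 0.25, -0.41, 0, 0, 1, 0.23, -0.42, 0, 0]}}

```text
time: 9.82
tool_pos: [580.7, -75.0, 149.3]
orientation: [[0.962, 0.272, -0.0], [0.272, -0.962, -0.0], [-0.0, 0.0, -1.0]]
contact_force: [0.8, -0.3, -0.6]
gripper_width: 11.5
grip_force: 15.0
```

Emit:
{"fn": "send_rows", "kwargs": {"series": [1, 0.1, 0, 0, 0, 1, 0.1, 0, 0, 0, 1, 0.1, 0, 0, 0, 1, 0, 0, 0, 0, 1, 0, 0, 0, 0]}}

```text
time: 10.45
tool_pos: [609.2, -69.0, 149.3]
orientation: [[0.962, 0.271, -0.001], [0.271, -0.962, -0.0], [-0.001, -0.0, -1.0]]
contact_force: [0.6, -0.8, 0.0]
gripper_width: 11.2
grip_force: 15.0
```

```bash
python3 -c "
from h import *
st((-76,-78.5,141))
cv2.imwrite('pics/s4.png',cv2.resize(read_camera('scene')[210:310,290:430,::-1],None,fx=5.7,fy=5.7,interpolation=2))"
```

```text
t 10.45 rack [-80.6 -79.6 149.3] yawerr -0.05 F [ 0.6 -0.8  0. ] w 11.2 g 15.0
tool delta/100 [ 0.046 -0.011  0.083]
```

View pics/s4.png

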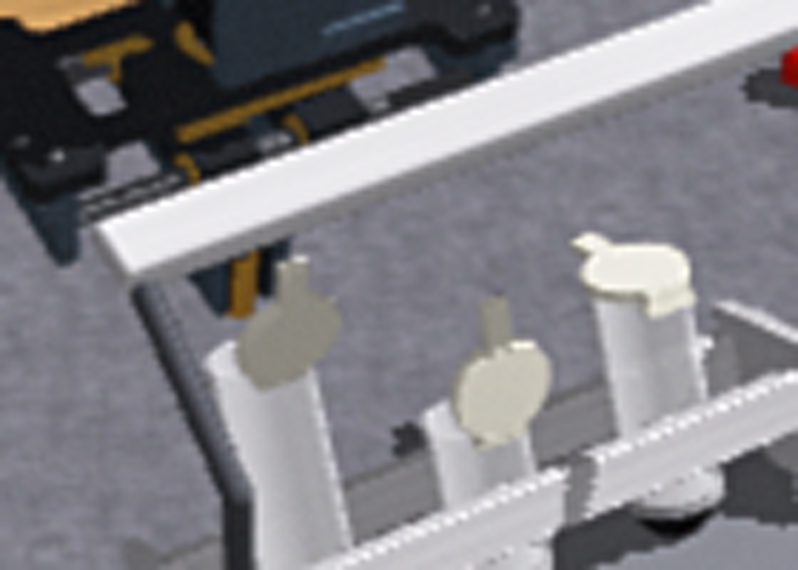

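The spacer at crop (243,285) hangs just in front of the mouth, whose left rim is at (212,355). I'll check its offset numerically.

```bash
python3 -c "
from h import *
for p in [(243,316),(243,262)]:
  q=(p[0]/5.7+290-.4,p[1]/5.7+210-.4)
  o,d=ray('scene',q);
  for y in (-79.6,):
    r=o-O;t=(y-r@RY)/(d@RY);P=r+t*d;print(P@RX,P[2])
  P=onz('scene',q,143)-O;print(P@RX,P@RY)
  P=onz('scene',q,171)-O;print(P@RX,P@RY)
for k,P in dict(sp=(-69.6,-79.6,142.7),rim=(-59,-97.5,132)).items(): print(k,(proj('scene',O+P[0]*RX+P[1]*RY+[0,0,P[2]])+.4-[290,210])*5.7)
"
```

```text
-65.22420440535396 142.4627296233382
-64.81361489547069 -79.83037146644145
-43.41562465420006 -91.83624660967722
-66.80248700270077 169.32213946644902
-87.6895541470951 -67.91169094034076
-65.47107601812338 -80.34505161330618
sp [237.32191117 307.21239305]
rim [205.40892296 364.2494759 ]
```

Emit:
{"fn": "send_rows", "kwargs": {"series": [1, 0.04, -0.01, 0, 0, 1, 0.02, 0, 0.04, 0, 1, 0, 0, 0.03, 0, 1, 0, 0, 0, 0, 1, 0, 0, 0, 0]}}

```text
time: 11.12
tool_pos: [615.0, -65.7, 142.4]
orientation: [[0.962, 0.272, -0.0], [0.272, -0.962, -0.0], [-0.0, 0.0, -1.0]]
contact_force: [0.2, 0.2, 0.2]
gripper_width: 11.3
grip_force: 15.0
```

```bash
python3 -c "
from h import *
st((-74.5,-78.5,142))"
```

```text
t 11.125 rack [-74.1 -78.  142.4] yawerr 0.0 F [0.2 0.2 0.2] w 11.3 g 15.0
tool delta/100 [-0.004  0.005  0.004]
```

Clear of the lamp with no force on the tool. Releasing the spacer.

Emit:
{"fn": "send_rows", "kwargs": {"series": [0.7, 0, 0, 0, 0, 0.7, 0, 0, 0, 0, 0.7, 0, 0, 0, 0, 0.7, 0, 0, -0.1, 0, 0.7, -0.2, 0, 0, 0]}}

```text
time: 11.75
tool_pos: [597.4, -71.2, 153.8]
orientation: [[0.962, 0.273, 0.003], [0.273, -0.962, -0.0], [0.003, 0.001, -1.0]]
contact_force: [0.0, 0.2, -0.5]
gripper_width: 27.4
grip_force: 0.0
```

```bash
python3 -c "
from h import *
st((-110,-78.5,188))
cv2.imwrite('pics/s5.png',cv2.resize(read_camera('scene')[230:340,290:430,::-1],None,fx=5.45,fy=5.45,interpolation=2))"
```

```text
t 11.75 rack [-92.6 -78.4 153.8] yawerr 0.04 F [ 0.   0.2 -0.5] w 27.4 g 0.0
tool delta/100 [-0.173  0.001 -0.343]
```

View pics/s5.png

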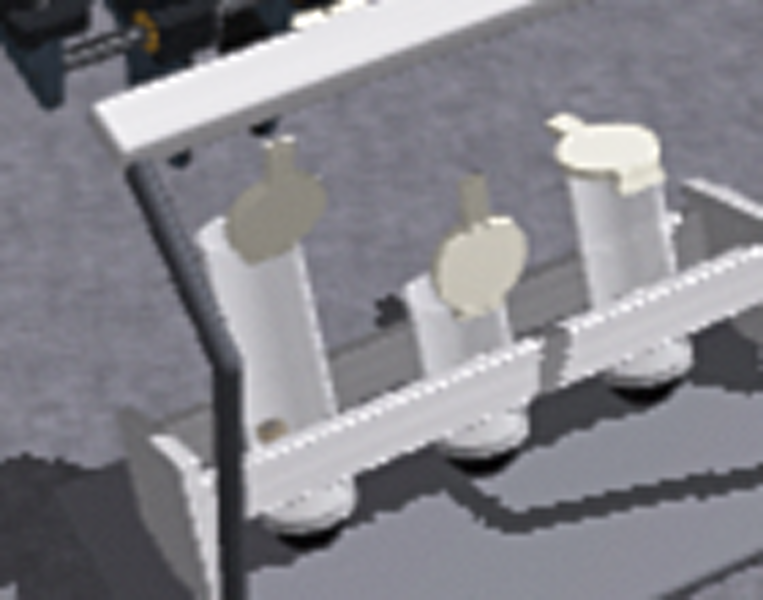

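The spacer shows through the wall at the bottom of the tall vial, at crop (270,430). That was my eleventh picture, one over the limit of 10, so I'll work from numbers only from now on. Next I grip the upright tab.

Emit:
{"fn": "send_rows", "kwargs": {"series": [0.7, -0.17, 0, -0.15, 0, 0.7, 0, 0, -0.2, 0, 0.7, 0.2, 0, 0, 0, 0.7, 0.2, 0, 0, 0, 0.7, 0, 0, 0, 0], "squeeze": 10}}

```text
time: 12.42
tool_pos: [618.7, -64.9, 188.4]
orientation: [[0.962, 0.273, 0.002], [0.273, -0.962, -0.0], [0.001, 0.001, -1.0]]
contact_force: [-0.6, 0.2, -0.4]
gripper_width: 27.3
grip_force: 0.0
```

```bash
python3 -c "
from h import *
st((-52,-78.5,187))"
```

```text
t 12.425 rack [-70.3 -78.2 188.4] yawerr 0.04 F [-0.6  0.2 -0.4] w 27.3 g 0.0
tool delta/100 [0.183 0.003 0.014]
```

Emit:
{"fn": "send_rows", "kwargs": {"series": [0.7, 0.1, 0, 0, 0, 0.7, 0.08, 0, 0, 0, 0.7, 0, 0, 0, 0, 1, 0, 0, 0, 0, 1, 0, 0, 0, 0]}}

```text
time: 13.05
tool_pos: [635.0, -60.1, 187.5]
orientation: [[0.962, 0.272, -0.0], [0.272, -0.962, -0.0], [-0.0, 0.0, -1.0]]
contact_force: [-0.7, 0.3, -0.3]
gripper_width: 10.2
grip_force: 0.0
```

Emit:
{"fn": "send_rows", "kwargs": {"series": [1, 0, 0, 0, 0, 1, 0, 0, 0, 0, 1, 0, 0, 0, 0, 1, 0, 0, 0, 0, 1, 0, 0, 0, 0]}}

```text
time: 13.68
tool_pos: [635.2, -60.0, 187.4]
orientation: [[0.962, 0.272, -0.0], [0.272, -0.962, 0.0], [-0.0, -0.0, -1.0]]
contact_force: [-1.0, 0.5, -0.5]
gripper_width: 8.9
grip_force: 10.0
```

```bash
python3 -c "
from h import *
st((-52,-78.5,187))"
```

```text
t 13.675 rack [-53.1 -78.  187.4] yawerr 0.0 F [-1.   0.5 -0.5] w 8.9 g 10.0
tool delta/100 [0.011 0.005 0.004]
```

Emit:
{"fn": "send_rows", "kwargs": {"series": [1, -0.12, 0, 0, 0, 1, -0.12, 0, 0, 0, 1, -0.1, 0, 0.07, 0, 1, -0.08, 0, 0.09, 0, 1, -0.06, 0, 0.1, 0]}}

```text
time: 14.3
tool_pos: [586.5, -74.0, 162.1]
orientation: [[0.962, 0.272, -0.003], [0.272, -0.962, -0.001], [-0.003, 0.001, -1.0]]
contact_force: [-5.1, -0.4, 5.9]
gripper_width: 8.8
grip_force: 10.0
```

```bash
python3 -c "
from h import *
st((-110,-78.5,187))"
```

```text
t 14.3 rack [-103.8  -78.2  162.1] yawerr 0.01 F [-5.1 -0.4  5.9] w 8.8 g 10.0
tool delta/100 [-0.063  0.003 -0.248]
```

Emit:
{"fn": "send_rows", "kwargs": {"series": [1, -0.02, 0, 0.12, 0, 1, 0, 0, 0.12, 0, 1, 0.02, 0, 0.1, 0, 1, 0, 0, 0, 0, 1, 0, 0, 0, 0]}}

```text
time: 14.92
tool_pos: [583.9, -74.6, 126.0]
orientation: [[0.962, 0.273, -0.011], [0.273, -0.962, -0.002], [-0.011, -0.001, -1.0]]
contact_force: [-8.6, -3.1, -0.6]
gripper_width: 9.6
grip_force: 10.0
```

Emit:
{"fn": "send_rows", "kwargs": {"series": [0.6, 0, 0, 0, 0, 0.6, 0, 0, 0, 0, 0.6, 0, 0, 0, 0, 0.6, 0, 0, -0.3, 0, 0.6, 0, 0, -0.3, 0]}}

```text
time: 15.55
tool_pos: [589.1, -73.0, 188.0]
orientation: [[0.962, 0.272, -0.0], [0.272, -0.962, 0.0], [-0.0, -0.0, -1.0]]
contact_force: [0.8, 0.6, -0.1]
gripper_width: 36.8
grip_force: 0.0
```

Emit:
{"fn": "send_rows", "kwargs": {"series": [1, 0.1, 0, 0, 0, 1, 0, 0, 0, 0, 1, 0, 0, 0, 0, 1, 0, 0, 0, 0, 1, 0, 0, 0, 0]}}

```text
time: 16.18
tool_pos: [598.4, -70.4, 186.9]
orientation: [[0.962, 0.272, -0.001], [0.272, -0.962, 0.0], [-0.001, -0.0, -1.0]]
contact_force: [0.6, -0.1, 0.3]
gripper_width: 0.3
grip_force: 0.0
```

```bash
python3 -c "
from h import *
st((-88,-78.5,140))"
```

```text
t 16.175 rack [-91.4 -78.  186.9] yawerr -0.0 F [ 0.6 -0.1  0.3] w 0.3 g 0.0
tool delta/100 [0.034 0.005 0.469]
```

Emit:
{"fn": "send_rows", "kwargs": {"series": [1, 0.05, 0, 0.15, 0, 1, 0, 0, 0.15, 0, 1, 0, 0, 0.12, 0, 1, 0, 0, 0.06, 0, 1, 0, 0, 0, 0]}}

```text
time: 16.8
tool_pos: [603.3, -69.0, 138.9]
orientation: [[0.962, 0.272, -0.001], [0.272, -0.962, 0.0], [-0.001, -0.0, -1.0]]
contact_force: [1.0, 0.7, 0.9]
gripper_width: 0.2
grip_force: 0.0
```

```bash
python3 -c "
from h import *
st((-86,-78.5,132))"
```

```text
t 16.8 rack [-86.3 -78.  138.9] yawerr -0.0 F [1.  0.7 0.9] w 0.2 g 0.0
tool delta/100 [0.003 0.005 0.069]
```

Emit:
{"fn": "send_rows", "kwargs": {"series": [1, 0, 0, 0.03, 0, 1, 0, 0, 0.03, 0, 1, 0, 0, 0.03, 0, 1, 0, 0, 0, 0, 1, 0, 0, 0, 0]}}

```text
time: 17.42
tool_pos: [603.4, -69.0, 130.4]
orientation: [[0.962, 0.272, -0.0], [0.272, -0.962, -0.0], [-0.0, 0.0, -1.0]]
contact_force: [0.6, -0.6, -0.7]
gripper_width: 0.6
grip_force: 0.0
```

```bash
python3 -c "
from h import *
st((-86,-78.5,132))"
```

```text
t 17.425 rack [-86.2 -78.  130.4] yawerr 0.0 F [ 0.6 -0.6 -0.7] w 0.6 g 0.0
tool delta/100 [ 0.002  0.005 -0.016]
```

Emit:
{"fn": "send_rows", "kwargs": {"series": [1, 0, 0, 0.02, 0, 1, 0, 0, 0.02, 0, 1, 0, 0, 0, 0, 1, 0, 0, 0, 0, 1, 0, 0, 0, 0]}}

```text
time: 18.05
tool_pos: [604.0, -69.0, 128.1]
orientation: [[0.962, 0.272, 0.002], [0.272, -0.962, -0.0], [0.002, 0.001, -1.0]]
contact_force: [-2.7, 1.6, 7.0]
gripper_width: 0.5
grip_force: 3.8
```

Emit:
{"fn": "send_rows", "kwargs": {"series": [1, 0, 0, 0.02, 0, 1, 0, 0, 0, 0, 1, 0, 0, 0, 0, 1, 0, 0, 0, 0, 1, 0, 0, 0, 0]}}

```text
time: 18.68
tool_pos: [604.2, -69.0, 127.6]
orientation: [[0.962, 0.272, 0.003], [0.272, -0.962, -0.0], [0.003, 0.001, -1.0]]
contact_force: [-5.1, 0.7, 14.3]
gripper_width: 0.8
grip_force: 7.3
```

Emit:
{"fn": "send_rows", "kwargs": {"series": [1, 0, 0, 0.02, 0, 1, 0, 0, 0, 0, 1, 0, 0, 0, 0, 1, 0, 0, 0, 0, 1, 0, 0, -0.06, 0]}}

```text
time: 19.3
tool_pos: [603.7, -69.1, 130.1]
orientation: [[0.962, 0.272, 0.002], [0.272, -0.962, -0.0], [0.002, 0.001, -1.0]]
contact_force: [0.1, 0.1, 0.2]
gripper_width: 0.3
grip_force: 0.0
```

Emit:
{"fn": "send_rows", "kwargs": {"series": [1, 0, 0, -0.4, 0, 1, -0.4, 0, -0.3, 0, 1, -0.55, 0, 0, 0, 1, -0.5, 0.3, 0, 0, 1, -0.5, 0.3, 0, 0]}}

```text
time: 19.92
tool_pos: [430.8, -180.6, 198.4]
orientation: [[0.962, 0.274, 0.0], [0.274, -0.962, -0.001], [0.0, 0.001, -1.0]]
contact_force: [1.3, -0.9, -0.6]
gripper_width: 0.1
grip_force: 0.0
```

Emit:
{"fn": "send_rows", "kwargs": {"series": [1, -0.5, 0.3, 0, 0, 1, -0.5, 0.3, 0, 0, 1, -0.3, 0.2, 0, 0, 1, 0, 0, 0, 0, 1, 0, 0, 0, 0]}}

```text
time: 20.55
tool_pos: [329.2, -291.9, 198.3]
orientation: [[0.962, 0.272, 0.0], [0.272, -0.962, 0.001], [0.0, -0.0, -1.0]]
contact_force: [0.2, -0.6, 0.7]
gripper_width: 0.4
grip_force: 0.0
```

```bash
python3 -c "
from h import *
st()
def white(im,box):
    y0,y1,x0,x1=box;c=im[y0:y1,x0:x1].astype(int); m=(c.min(2)>205)&(c[:,:,0]-c[:,:,2]>8)
    ys,xs=np.nonzero(m);return len(xs),(xs.mean()+x0).round(1),(ys.mean()+y0).round(1),xs.min()+x0,xs.max()+x0,ys.min()+y0,ys.max()+y0
for n,B in dict(scene=[(255,282,320,347),(245,270,388,415)],top=[(195,237,272,306),(218,258,185,215)]).items():
    a=cv2.imread(f'pics/{n}0.png')[:,:,::-1];b=read_camera(n);cv2.imwrite(f'pics/{n}_end.png',b[:,:,::-1])
    for x in B: print(n,white(a,x),white(b,x))
    d=np.abs(a.astype(int)-b).max(2)>40
    for c in ((249,341),(373,331),(415,226),(404,172),(420,272),(244,215)) if n=='top' else []: print(c,d[c[1]-12:c[1]+12,c[0]-12:c[0]+12].sum())
"
```

```text
t 20.55 rack [-410.7 -217.8  198.3] yawerr -0.02 F [ 0.2 -0.6  0.7] w 0.4 g 0.0
scene (147, np.float64(333.9), np.float64(267.6), np.int64(325), np.int64(343), np.int64(261), np.int64(272)) (113, np.float64(333.9), np.float64(268.8), np.int64(325), np.int64(343), np.int64(264), np.int64(272))
scene (128, np.float64(400.8), np.float64(256.3), np.int64(391), np.int64(410), np.int64(251), np.int64(261)) (140, np.float64(401.3), np.float64(256.8), np.int64(391), np.int64(410), np.int64(251), np.int64(264))<string>:6: RuntimeWarning: Mean of empty slice.
  ret = ret.dtype.type(ret / rcount)
Traceback (most recent call last):
ValueError: zero-size array to reduction operation minimum which has no identity
```

```bash
python3 -c "
from h import *
W=lambda x,y,z:O+x*RX+y*RY+[0,0,z]
for th in (0,.12,.25):
  b=np.radians(210)-th; h=np.array([-40.8,142.5]);u=np.array([np.cos(b),np.sin(b)]);nn=np.array([u[1],-u[0]]);p=h+59*u+6*nn; print(th,p.round(1),[proj(n,W(p[0],-78.3,p[1])).round(1) for n in('scene','top')])
a=cv2.imread('pics/top0.png').astype(int);b=cv2.imread('pics/top_end.png')
if b is None: b=read_camera('top')[:,:,::-1];cv2.imwrite('pics/top_end.png',b)
d=np.abs(a-b).max(2)>40
for c in ((249,341),(373,331),(415,226),(404,172),(420,272),(244,215),(201,233)): print(c,d[c[1]-14:c[1]+14,c[0]-14:c[0]+14].sum())
for n in ('scene','top'):
  for f in ('0','_end'):
    im=cv2.imread(f'pics/{n}{f}.png')
    y0,y1,x0,x1=(255,282,318,347) if n=='scene' else (195,240,270,308)
    c=im[y0:y1,x0:x1].astype(int);m=(c.min(2)>140)&(c[:,:,2]-c[:,:,0]>12)
    ys,xs=np.nonzero(m);i=ys.argmin() if n=='scene' else ys.argmax();print(n,f,len(xs),xs.mean()+x0,ys.mean()+y0,'tip',xs[i]+x0,ys[i]+y0)
"
```

```text
0 [-94.9 118.2] [array([325.9, 262.9]), array([293.6, 232. ])]
0.12 [-97.4 124.8] [array([325.4, 259.9]), array([294. , 232.4])]
0.25 [-99.2 132.3] [array([325.1, 257. ]), array([294.2, 232.4])]
(249, 341) 0
(373, 331) 0
(415, 226) 0
(404, 172) 0
(420, 272) 65
(244, 215) 0
(201, 233) 0
scene 0 79 332.9113924050633 267.7088607594937 tip 325 261
scene _end 114 333.0 269.35087719298247 tip 328 264
top 0 459 288.9041394335512 213.16993464052288 tip 293 233
top _end 447 288.7069351230425 212.91946308724832 tip 293 232
```

The checks agree. The cap is flat shut: the tab tip dropped 3 px, as predicted for going from 0.12 rad to 0. The bystanders and the other caps are unchanged.

```bash
python3 -c "
from bench import *
print(sign_off())"
```

```text
the job is handed in; nothing more can be done
None
```

The spacer is in the longest vial with its cap pressed shut again; the other two caps and the loose items looked unmoved in the final images, and the job is handed in at about 21 s, but I viewed 11 pictures against the limit of 10.

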